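# Deal marbles into the turntable cups

### The arm

A 6-joint arm with a two-finger parallel gripper is mounted at the origin on the work surface. World frame = base frame: x ahead of the robot, y to its left, z up, the work surface at z = 0. Lengths are in m, angles in rad, forces in N, time in s.
With the tool pointing down it reaches from about 0.4 to 0.825 m from the base axis. Payload 7 kg.
Tool frame: the origin (TCP) lies on the mounting face of the last link; the fingertips stand arm.tcp_to_tips ahead of it and the grasp point (between the pads) lies 159 mm ahead of it (arm.tcp_to_tips is the distance from the TCP to the fingertips, in m); z points along the fingers, y is the direction in which the jaws open and shut (so a half turn about z gives the same grasp; the last joint's range is limited). The gripper opens to 88 mm and grips with 3 to 60 N. Pads are 19 mm wide; open, the fingers measure 130 mm over their backs; the gripper's body (78 mm by 193 mm) begins 47 mm behind the grasp point.
Start: joints at [1.503, 0.359, 0.012, 0, -1.224, -0.288], TCP at [0.235, 0.633, 0.405] pointing down, gripper open.
Joint ranges: [-3.07, 3.07], [-1.43, 2.12], [-1.02, 1.25], [-3.03, 1.67], [-3.05, -0], [-3.03, 3.03]. Speed limits (rad/s): [2.39, 2.39, 3.01, 3.14, 3.14, 3.14].

### API

Orientations are given as [roll, pitch, yaw] about the fixed x, y, z axes, in that order (R = Rz(yaw) Ry(pitch) Rx(roll)).
In Python, from station import arm, cams, job_done, finder gives the robot as it stands.
- The arm moves only by the tool play_rows, never from a script. Its argument "targets" is a list that holds one entry, the list of rows, each a list of 4 numbers: the shift along the tool's x, y, z in m, then the turn about the tool's z in degrees. A call has 1 to 5 rows; each row is the pose to reach, as a shift and turn from the pose commanded when the call began, along the tool's axes at that moment; what a row does not reach only later rows make up. A row lasts 1/8 s, in which the tool goes at most 62.5 mm and 10.7 degrees, less where a joint would pass 70% of its speed; a pose out of reach is approached as far as the arm can. A call with a gripper value outside its range is refused whole. "grip" is the closure in counts, from 0 (fully open) to 255 (shut), set as the call begins (left out, the last holds). The fingers move at their own pace and stop on an object; "newtons" is the grip in N (left out, the last holds). Time passes only in rows, so rows that repeat a pose let the fingers close. It gives the time, the measured TCP pose, the force and the opening at its end, in the units of the state.
- arm.get_state(): the state, without advancing time (a new reading comes with each control period).
- cams.grab_frame(name): name is "scene" or "top" or "wrist"; returns (picture, depth): 480x640x3 uint8, red, green, blue; 480x640 float32, m along the optical axis (not along the pixel's ray), 0 where there is no reading.
- cams.camera_params(name): a dict with "intrinsics" (3x3 intrinsics, pixels), "position" and "attitude" of the camera in the world. Camera axes: x right, y down, z forward; pixel columns grow to the right and rows downward; lengths in m; the calibration is good to about 2 mm. A picture is of the moment at which its call begins: read the wrist's pose just before it. camera_params takes no time and is no camera call; for the wrist camera it gives the pose at the moment of the call.
- job_done(): hands the job in, once; it reports no verdict.
Trained networks look in the newest picture that a camera, given by its name, has taken for a name from the list of things; names that differ only in an ending like _2 or _b are one class to them, and where a whole thing is asked for, a point or a joint stands for the part that bears it (a point fixed in the world has none). Each returns a list of dicts, best first, with "score" (0 to 1); they miss things now and then, are a little off and sometimes report something else, mostly with a low value. They report only what shows in the picture. A call takes as long as a camera call.
- finder.find_in(camera, query): "xyz" ([x, y, z] in m, in world coordinates, good to about 4 mm: the middle of the surface that is visible of it).
- finder.masks_of(camera, query): "mask" (480x640 bool, what is visible of it).
The state is a dict: "t": time; "q": joint angles; "qd": joint speeds; "joint_efforts": joint torques, N m; "eef_pos": TCP position; "ee_rot": TCP orientation; "force": force on the tool from outside, world axes, zero at the start; "moment": the same for the moment, N m; "width": finger opening in m.
Only numpy, scipy, OpenCV 4.12 (cv2) and the standard library are available. Lean on these libraries where they do the work, as an engineer would, in place of code of your own. Each camera call takes 0.05 s, during which the arm holds its last target. There are 200 camera calls.

### The job

Deal one marble into the one-dot cup, which already stands under the spout of the marble dispenser: twist the dispenser's spring-return knob clockwise all the way to its stop, then let it spring fully back. Then turn the turntable to bring the two-dot cup under the spout and deal one marble into that cup in the same way. Leave the third marble in the dispenser, let no marble fall on the table, and do not disturb the other things on the table.

Things in the scene. Friction and masses are not known exactly. Their poses are not given: they have to be found in the camera images.
- station: marble dispenser and turntable on one fixed base; origin on the table at the turntable's centre, z up. The tower stands on its +y side: knob axis at (0, 114 mm), spout at (0, 72 mm), clear vertical feed tube (33 mm outside, top at height 165 mm) at (40, 101 mm), white column at y = 175 to 193 mm, 155 mm high
- knob (a joint): angle of the knob, 0 at home, grows clockwise seen from above to the hard stop at 1.25 rad, where one marble drops through the spout; short of the stop none does. A spring (0.03 N m at home, 0.105 N m at the stop) drives it home in about 1 s when let go, and the next marble then falls into its shuttle
- knob_grip (a point): centre of the black knob's grip, an upright bar on the vertical knob axis: 48 mm long along this frame's x, 12 mm thick along y, from height 178 to 208 mm, this point at 195 mm; only the turntable's paddle near it is as high. The frame turns with the knob; at home its x is the station's x
- turntable (a joint): angle of the turntable, grows counterclockwise seen from above; at 0 the one-dot cup is centred under the spout, at +1.257 rad (72 degrees) the two-dot cup. It turns easily both ways (friction 0.04 N m) and stays where it is left
- paddle (a point): centre of the white paddle handle on top of the turntable's central post: 60 mm long along this frame's y, 14 mm thick along x, from height 178 to 210 mm, this point at 195 mm. The frame turns with the turntable
- cup_1 (a point): inner floor centre of the one-dot cup (one raised black dot on the white deck outside the cup). Five grey cups stand 72 mm from the turntable's centre, 72 degrees apart, 1 to 5 dots going clockwise; each is 48 mm wide inside, 54 mm outside, rim at height 62 mm, inner floor at 26 mm
- cup_2 (a point): inner floor centre of the two-dot cup, the next one clockwise from the one-dot cup
- spout (a point): centre of the spout's lower mouth, at height 70 mm, 32 mm square inside; a marble drops cleanly when the cup's centre lies within about 10 mm of it sideways
- marble_1_center (a point): centre of the lowest marble, amber glass, 24 mm in diameter, about 18 g; it starts in the knob's shuttle under the clear tube and comes out first
- marble_2_center (a point): centre of the second marble, the same, at first in the clear tube; it comes out second
- marble_3_center (a point): centre of the third, uppermost marble, the same; it stays in the dispenser
- tape: clear tape roll lying flat beside the station, 90 mm across, 19 mm high; leave alone
- eraser: white eraser, 55 x 25 x 14 mm, near the station; leave alone
- bowl: white ceramic bowl, 130 mm across, 55 mm high; leave alone
- stapler: green stapler, 130 x 34 x 60 mm; leave alone
- clip: steel spring clip holding a clear acrylic sheet 100 x 150 mm, 33 mm high; leave alone
- mug: blue ceramic mug, 80 mm across, 95 mm high; leave alone
- glue: white glue bottle, 40 mm across, 110 mm high; leave alone

How it is judged:
By the outcome, as a careful person would: the job done as asked, in the order asked, and still so for the second after the job is handed in, with the robot touching nothing.
It also fails if it takes over 64 s, if anything falls off the work surface, if the arm or the gripper's body presses on something with over 40 N, if the wrist force passes 120 N, or if a joint passes its speed limit or range.

## Working session

There is one attempt and no reset: what is moved stays moved. The work goes in short steps, Python scripts to look and compute and a tool call to move; the robot and the scene stay as the last step left them, time stands still between calls to the robot, and variables do not carry over. Pictures are saved under pics/ and viewed, about 8 in all and at most 12, crops included, and the job is handed in when it is done.

Besides the shell and the picture viewer there is one more tool, called after "Emit:" by a JSON object that holds its "op" and its "data", one argument or row to a line. play_rows: Moves the arm, as the interface text tells. Its arguments: {"type":"object","properties":{"targets":{"type":"array","items":{"type":"array","items":{"type":"array","items":{"type":"number"}}}},"grip":{"type":"number"},"newtons":{"type":"number"}},"required":["targets"]}

```bash
mkdir -p pics
cat > h.py <<'E'
import numpy as np, cv2
from scipy.spatial.transform import Rotation as R
from station import arm, cams, job_done, finder
def grab(n,save=None):
    p=cams.camera_params(n); im,d=cams.grab_frame(n)
    if save: cv2.imwrite('pics/'+save,im[:,:,::-1])
    return im,d,p
def st():
    s=arm.get_state(); print('t',round(s['t'],2),'pos',np.round(s['eef_pos'],4),'rot',np.round(s['ee_rot'],4),'F',np.round(s['force'],1),'w',s['width'],'q',np.round(s['q'],3)); return s
E
python3 - <<'E'
from h import *
s=st(); print(arm.tcp_to_tips)
for n in ['scene','top']:
    im,d,p=grab(n,n+'1.png'); print(n,{k:np.round(v,3).tolist() for k,v in p.items()})
    for q in ['knob_grip','paddle','cup_1','spout','station','knob','turntable']:
        try: print(q,[(np.round(f['xyz'],4).tolist(),round(f['score'],2)) for f in finder.find_in(n,q)[:5]])
        except Exception as e: print(q,e)
a=cv2.imread('pics/scene1.png');b=cv2.imread('pics/top1.png')
E
```

```text
t 0.0 pos [0.2351 0.6325 0.4037] rot [ 3.1399e+00 -1.0000e-04 -3.5590e-01] F [ 0.8 -0.1 -0.2] w 0.08763936906149139 q [ 1.503  0.359  0.011 -0.    -1.224 -0.288]
0.1781
scene {'intrinsics': [[613.388, 0.0, 314.521], [0.0, 613.388, 237.184], [0.0, 0.0, 1.0]], 'position': [1.432, 0.564, 0.974], 'attitude': [-2.233, 0.018, 2.148]}
knob_grip [([0.603, 0.1234, 0.1102], 0.67)]
paddle [([0.6134, -0.0, 0.0256], 0.89)]
cup_1 [([0.6131, 0.0017, 0.0277], 0.79)]
spout [([0.606, 0.0692, 0.0538], 0.64), ([0.6129, -0.0022, 0.027], 0.63), ([0.3037, -0.3651, 0.0658], 0.63), ([0.6051, 0.1199, 0.1104], 0.37)]
station [([0.6732, 0.362, 0.0616], 0.66), ([0.6098, 0.0688, 0.0523], 0.59), ([0.615, -0.0009, 0.0263], 0.54), ([0.6029, 0.1236, 0.1109], 0.36)]
knob [([0.6001, 0.1213, 0.1097], 0.83)]
turntable [([0.6128, 0.0001, 0.0282], 0.73)]
top {'intrinsics': [[489.722, 0.0, 316.021], [0.0, 489.722, 239.307], [0.0, 0.0, 1.0]], 'position': [0.365, -0.023, 1.308], 'attitude': [-3.002, -0.006, -1.563]}
knob_grip [([0.5828, 0.1189, 0.1117], 0.95)]
paddle [([0.5828, -0.0138, 0.0225], 0.66), ([0.3788, 0.0456, 0.0156], 0.52)]
cup_1 [([0.58, -0.0179, 0.02], 0.69)]
spout [([0.5736, 0.0298, 0.0242], 0.91)]
station [([0.5734, 0.0297, 0.0287], 0.9), ([0.7093, 0.1599, 0.0168], 0.48)]
knob [([0.5805, 0.1155, 0.116], 0.71)]
turntable [([0.5797, -0.0166, 0.0239], 0.89)]
```

View pics/top1.png

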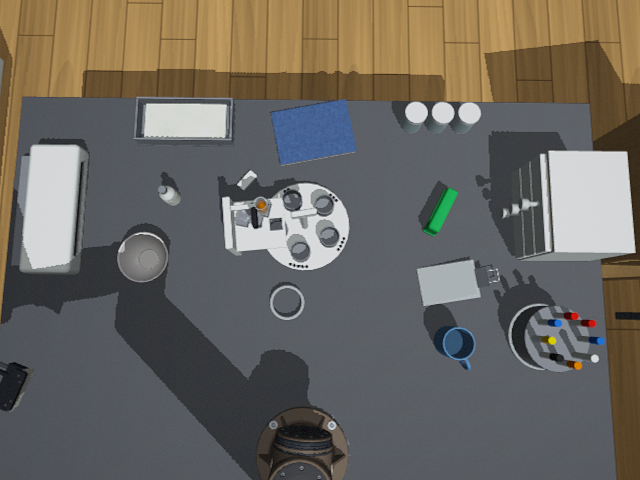

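View pics/scene1.png

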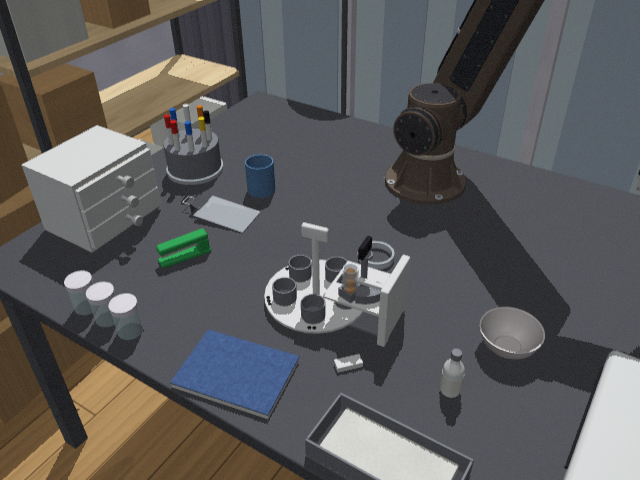

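Top view: knob bar about (256,217), tube (261,204), paddle about (303,213), with the long side along the image row. Column at about (230,224), eraser (247,180). Next I'll compute rough positions.

```bash
cat >> h.py <<'E'
def ray(p,uv):
    K=p['intrinsics'];d=np.linalg.inv(K)@np.array([uv[0],uv[1],1.]);Rm=R.from_euler('xyz',p['attitude']).as_matrix()
    return np.array(p['position']),Rm@d
def onz(p,uv,z):
    o,d=ray(p,uv);return o+d*(z-o[2])/d[2]
def tri(obs):
    A=np.zeros((3,3));b=np.zeros(3);L=[]
    for p,uv in obs:
        o,d=ray(p,uv);d=d/np.linalg.norm(d);M=np.eye(3)-np.outer(d,d);A+=M;b+=M@o;L.append((o,M))
    x=np.linalg.solve(A,b);return x,[round(float(np.linalg.norm(M@(x-o))),4) for o,M in L]
def proj(p,X):
    Rm=R.from_euler('xyz',p['attitude']).as_matrix();c=Rm.T@(np.array(X)-p['position']);c=p['intrinsics']@c;return c[:2]/c[2]
E
python3 - <<'E'
from h import *
p=cams.camera_params('top');s=cams.camera_params('scene')
print('knob',onz(p,(256,217),.2),'paddle',onz(p,(303,213),.2))
print(tri([(p,(256,217)),(s,(365,247))]),tri([(p,(303,213)),(s,(315,233))]))
w=cams.camera_params('wrist');print(w)
st0=arm.get_state();Rt=R.from_euler('xyz',st0['ee_rot']);Rc=R.from_euler('xyz',w['attitude'])
print('cam in tool',Rt.inv().apply(np.array(w['position'])-st0['eef_pos']),(Rt.inv()*Rc).as_matrix().round(3))
E
```

```text
knob [0.57184105 0.11017318 0.2       ] paddle [0.58215964 0.00225621 0.2       ]
(array([0.57326378, 0.11063458, 0.19334524]), [0.0004, 0.0004]) (array([5.85090514e-01, 2.05981393e-04, 1.91905543e-01]), [0.0026, 0.0026])
{'intrinsics': array([[349.0885746 ,   0.        , 317.47846817],
       [  0.        , 349.0885746 , 235.86717743],
       [  0.        ,   0.        ,   1.        ]]), 'position': array([0.30714537, 0.60561113, 0.38464753]), 'attitude': array([ 2.85482678e+00, -9.13711778e-06, -1.92735880e+00])}
cam in tool [0.0769214  0.00028682 0.02002474] [[-0.001 -0.959 -0.283]
 [ 1.    -0.001 -0.   ]
 [-0.    -0.283  0.959]]
```

Emit:
{"op": "play_rows", "data": {
  "targets": [
    [[0.04,0.032,-0.02,0],[0.08,0.064,-0.04,0],[0.12,0.096,-0.06,0],[0.16,0.128,-0.06,0],[0.2,0.16,-0.06,0]]
  ]
}}

```text
t: 1.42
eef_pos: [0.3674, 0.4114, 0.4653]
ee_rot: [-3.14, -0.0, -0.356]
force: [0.4, 0.1, 0.9]
width: 0.0877
```

Emit:
{"op": "play_rows", "data": {
  "targets": [
    [[0.04,0.032,0,0],[0.08,0.064,0,0],[0.12,0.096,0,0],[0.16,0.128,0,0],[0.2,0.16,0,0]]
  ]
}}

```text
t: 2.05
eef_pos: [0.4992, 0.1918, 0.4651]
ee_rot: [-3.141, -0.0, -0.356]
force: [0.7, 0.4, 0.1]
width: 0.0874
```

Emit:
{"op": "play_rows", "data": {
  "targets": [
    [[0.04,0.033,0,-6],[0.08,0.066,0,-12],[0.122,0.101,0,-19],[0.122,0.101,0,-26],[0.122,0.101,0,-26]]
  ]
}}

```text
t: 2.68
eef_pos: [0.5779, 0.0555, 0.4645]
ee_rot: [3.142, 0.0, 0.096]
force: [-0.7, 0.5, -0.1]
width: 0.0876
```

Run:
```python
from h import *
s=st(); im,d,p=grab('wrist','w1.png')
for q in ['knob_grip','paddle']:
    m=finder.masks_of('wrist',q)
    for f in m[:3]:
        ys,xs=np.nonzero(f['mask']); print(q,round(f['score'],2),len(xs),xs.mean().round(1),ys.mean().round(1),xs.min(),xs.max(),ys.min(),ys.max())
    print([(np.round(f['xyz'],4).tolist(),round(f['score'],2)) for f in finder.find_in('wrist',q)[:3]])
```

```text
t 2.67 pos [0.5779 0.0555 0.4645] rot [3.1416e+00 3.0000e-04 9.5700e-02] F [-0.7  0.5 -0.1] w 0.08764939644277599 q [ 0.432  0.171 -0.107 -0.    -1.293  1.234]
knob_grip 0.89 4128 240.4 210.4 199 292 148 273
[([0.5846, 0.1171, 0.1116], 0.68), ([0.5975, -0.0003, 0.024], 0.49)]
paddle 0.96 24054 376.8 186.8 282 460 94 285
[([0.5992, 0.0006, 0.0222], 0.76)]
```

View pics/w1.png

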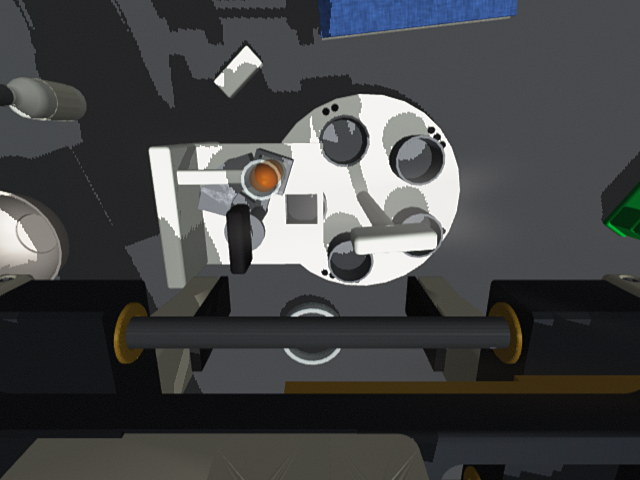

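Wrist view: knob bar at (239,238), its long side upright in the image. The paddle handle is at (396,237) lying along the row, with the tube and amber marble at (264,177). The two-dot cup is at (343,140), clockwise from the spout (302,208), and the one-dot cup is hidden under the spout. Next, measure from depth.

```bash
cat >> h.py <<'E'
def cloud(n):
    im,d,p=grab(n); v,u=np.mgrid[0:480,0:640];K=p['intrinsics'];Rm=R.from_euler('xyz',p['attitude']).as_matrix()
    c=np.stack([(u-K[0,2])/K[0,0]*d,(v-K[1,2])/K[1,1]*d,d],-1); return im,d,p,c@Rm.T+np.array(p['position'])
def tops(n,seeds,r=.045,zlo=.175,zhi=.225):
    im,d,p,X=cloud(n);out=[]
    for s in seeds:
        m=(d>0)&(np.hypot(X[...,0]-s[0],X[...,1]-s[1])<r)&(X[...,2]>zlo)&(X[...,2]<zhi)
        P=X[m]; 
        if len(P)<15: print(n,'few',len(P));continue
        zt=np.percentile(P[:,2],90); T=P[P[:,2]>zt-.006][:,:2]
        (cx,cy),wh,a=cv2.minAreaRect((T*1000).astype(np.float32)); box=cv2.boxPoints(((cx,cy),wh,a)); e=[box[1]-box[0],box[2]-box[1]];e=max(e,key=np.linalg.norm)
        print(n,len(T),'ztop',round(zt,4),'ctr',round(cx,1),round(cy,1),'size',np.round(wh,1),'long deg',round(np.degrees(np.arctan2(e[1],e[0]))%180,1),'mean',(T.mean(0)*1000).round(1))
E
python3 - <<'E'
from h import *
for n in ['wrist','top','scene']: tops(n,[(.573,.111),(.583,.001)])
E
```

```text
wrist 1093 ztop 0.2081 ctr 574.3 113.5 size [47.1 12.6] long deg 5.7 mean [575.4 112.9]
wrist 1573 ztop 0.2101 ctr 585.1 0.7 size [14.5 59. ] long deg 99.4 mean [586.2   1. ]
top 52 ztop 0.2084 ctr 558.2 112.7 size [21.  11.8] long deg 2.7 mean [558.5 112.4]
top 23 ztop 0.2097 ctr 574.8 19.2 size [ 6.7 15.8] long deg 90.7 mean [575.2  19.9]
scene 106 ztop 0.2076 ctr 575.9 111.6 size [49.2 13.2] long deg 7.4 mean [578.2 112.4]
scene 159 ztop 0.2095 ctr 589.4 -1.7 size [16.8 60.7] long deg 102.0 mean [5.897e+02 2.000e-01]
```

Emit:
{"op": "play_rows", "data": {
  "targets": [
    [[0.001,-0.029,0,0],[0.002,-0.0575,0,0],[0.002,-0.0575,0.04,0],[0.002,-0.0575,0.07,0],[0.002,-0.0575,0.07,0]]
  ]
}}

```text
t: 3.7
eef_pos: [0.5735, 0.1138, 0.3926]
ee_rot: [3.14, 0.004, 0.098]
force: [-0.3, 0.8, 1.1]
width: 0.0871
```

Run:
```python
from h import *
s=st(); im,d,p,X=cloud('top')
S=np.array([.5851,.0007]);c,sn=np.cos(.097),np.sin(.097)
# cup floor/rim check in saved first wrist picture: rim pixels guessed
im2=cv2.imread('pics/w1.png')
Tp=np.array([.5779,.0555,.4645]);Rt=R.from_euler('xyz',[3.1416,.0003,.0957]);off=Rt.apply([0.0769214,.00028682,.02002474])
s0=R.from_euler('xyz',[3.1399,-1e-4,-.3559]);w0=R.from_euler('xyz',[2.85482678,0,-1.9273588])
pw=dict(intrinsics=p['intrinsics']*0+np.array([[349.09,0,317.48],[0,349.09,235.87],[0,0,1]]),position=Tp+off,attitude=(Rt*s0.inv()*w0).as_euler('xyz'))
for k,th in [(2,0),(3,0)]:
  for t in (0,4):
    a=np.radians(90-72*(k-1)+t)+.097
    for r in (.024,.027):
      pts=np.array([proj(pw,[S[0]+.072*np.cos(a)+r*np.cos(f),S[1]+.072*np.sin(a)+r*np.sin(f),.062]) for f in np.linspace(0,6.28,30)]).round().astype(int)
      cv2.polylines(im2,[pts],True,(0,0,255) if t==0 else (0,255,0),1)
cv2.imwrite('pics/w1o.png',cv2.resize(im2[80:200,290:470],None,fx=4,fy=4,interpolation=cv2.INTER_NEAREST))
```

```text
t 3.7 pos [0.5735 0.1138 0.3926] rot [3.1401 0.0043 0.0981] F [-0.3  0.8  1.1] w 0.08709544742352866 q [ 0.53   0.221 -0.209 -0.    -1.146  1.139]
```

View pics/w1o.png

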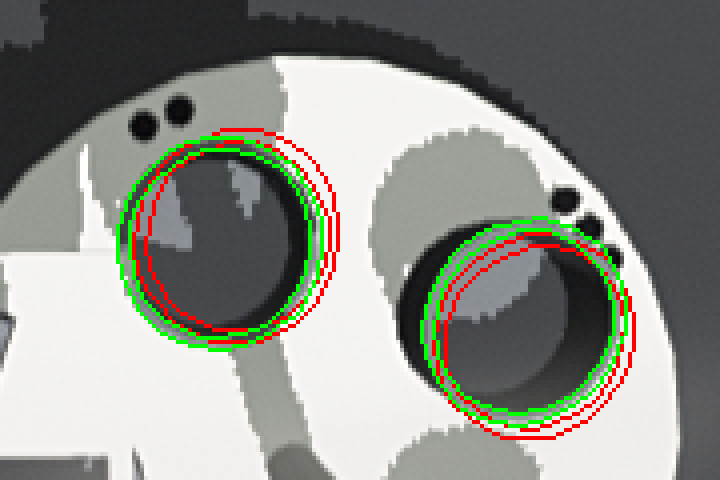

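The green overlay (+4°) fits the rims of cups 2 and 3, so the turntable rests at about +4°. That puts cup 1 about 5 mm off, within tolerance. Next, descend and grip the knob.

Emit:
{"op": "play_rows", "data": {
  "targets": [
    [[0,0,0.02,0],[0,0,0.034,0],[0,0,0.034,0],[0,0,0.034,0]]
  ]
}}

```text
t: 4.25
eef_pos: [0.5745, 0.1138, 0.3616]
ee_rot: [-3.141, -0.001, 0.098]
force: [-0.4, 0.3, 0.6]
width: 0.0875
```

Emit:
{"op": "play_rows", "data": {
  "targets": [
    [[0,0,0,0],[0,0,0,0],[0,0,0,0],[0,0,0,0],[0,0,0,0]]
  ],
  "grip": 255,
  "newtons": 40
}}

```text
t: 4.88
eef_pos: [0.5742, 0.1137, 0.3607]
ee_rot: [3.142, 0.0, 0.098]
force: [0.4, -0.6, -0.5]
width: 0.043
```

Emit:
{"op": "play_rows", "data": {
  "targets": [
    [[0,0,0,0],[0,0,0,0],[0,0,0,0],[0,0,0,0],[0,0,0,0]]
  ]
}}

```text
t: 5.5
eef_pos: [0.5742, 0.1138, 0.3607]
ee_rot: [-3.141, -0.0, 0.098]
force: [-0.8, 1.5, 0.9]
width: 0.0114
```

Emit:
{"op": "play_rows", "data": {
  "targets": [
    [[0,0,0,9],[0,0,0,18],[0,0,0,27],[0,0,0,36],[0,0,0,45]]
  ]
}}

```text
t: 6.12
eef_pos: [0.574, 0.1133, 0.3607]
ee_rot: [3.141, -0.0, -0.692]
force: [-1.5, -1.2, 0.8]
width: 0.0116
```

Emit:
{"op": "play_rows", "data": {
  "targets": [
    [[0,0,0,8],[0,0,0,16],[0,0,0,22],[0,0,0,27],[0,0,0,28]]
  ]
}}

```text
t: 6.75
eef_pos: [0.5737, 0.1131, 0.3607]
ee_rot: [3.14, -0.001, -1.176]
force: [-4.2, -3.1, 2.4]
width: 0.0118
```

Run:
```python
from h import *
s=st(); print(s['moment'])
```

```text
t 6.75 pos [0.5737 0.1131 0.3607] rot [ 3.1400e+00 -7.0000e-04 -1.1759e+00] F [-4.2 -3.1  2.4] w 0.01178752713186137 q [ 5.290e-01  2.450e-01 -2.550e-01  1.000e-03 -1.073e+00 -1.340e-01]
[-0.94716093  1.09948779  0.54702934]
```

Emit:
{"op": "play_rows", "data": {
  "targets": [
    [[0,0,0,2],[0,0,0,2],[0,0,0,2],[0,0,0,2]]
  ]
}}

```text
t: 7.25
eef_pos: [0.5738, 0.1131, 0.3607]
ee_rot: [3.14, -0.001, -1.21]
force: [-4.4, -4.6, 2.8]
width: 0.0121
```

Run:
```python
from h import *
s=st(); print(s['moment'])
im,d,p=grab('scene','s2.png'); 
for q in ['marble_1_center','marble_2_center']: 
    print([(np.round(f['xyz'],4).tolist(),round(f['score'],2)) for f in finder.find_in('scene',q)])
cv2.imwrite('pics/s2c.png',cv2.resize(im[200:360,240:440,::-1],None,fx=3.5,fy=3.5))
```

```text
t 7.25 pos [0.5738 0.1131 0.3607] rot [ 3.1399e+00 -9.0000e-04 -1.2097e+00] F [-4.4 -4.6  2.8] w 0.01211471364573835 q [ 5.290e-01  2.450e-01 -2.550e-01  1.000e-03 -1.073e+00 -1.680e-01]
[-1.27870956  1.40328629  0.8250678 ]
[]
[]
```

View pics/s2c.png

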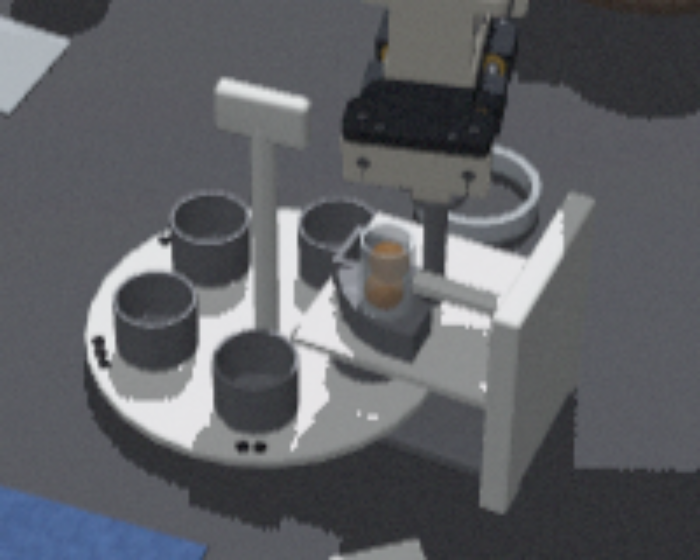

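Both remaining marbles are stacked in the tube and the moment grew against the stop, so marble 1 has dropped. Now release.

Emit:
{"op": "play_rows", "data": {
  "targets": [
    [[0,0,0,0],[0,0,0,0],[0,0,0,0],[0,0,0,0],[0,0,0,0]]
  ],
  "grip": 0
}}

```text
t: 8.02
eef_pos: [0.5743, 0.1138, 0.3607]
ee_rot: [-3.141, 0.0, -1.211]
force: [-0.9, 0.2, 0.3]
width: 0.0563
```

Emit:
{"op": "play_rows", "data": {
  "targets": [
    [[0,0,0,0],[0,0,0,0],[0,0,0,0],[0,0,0,0],[0,0,0,0]]
  ]
}}

```text
t: 8.65
eef_pos: [0.5742, 0.1137, 0.3607]
ee_rot: [-3.142, -0.0, -1.211]
force: [0.9, 0.4, 0.1]
width: 0.0876
```

Emit:
{"op": "play_rows", "data": {
  "targets": [
    [[0,0,0,0],[0,0,0,0],[0,0,-0.03,0],[0,0,-0.06,0],[0,0,-0.06,0]]
  ]
}}

```text
t: 9.28
eef_pos: [0.5747, 0.1138, 0.4234]
ee_rot: [-3.137, 0.0, -1.211]
force: [0.2, 0.4, -0.5]
width: 0.0879
```

Run:
```python
from h import *
s=st(); 
for n in ['wrist','scene']: tops(n,[(.5743,.1133),(.5851,.0007)])
a=s['ee_rot'][2];d=np.array([.5851,.0007])-s['eef_pos'][:2]
print('tool shift to paddle',d@[np.cos(a),np.sin(a)],d@[np.sin(a),-np.cos(a)])
```

```text
t 9.28 pos [0.5747 0.1138 0.4234] rot [-3.1368e+00  1.0000e-04 -1.2107e+00] F [ 0.2  0.4 -0.5] w 0.08790108046497447 q [ 5.290e-01  2.000e-01 -1.650e-01  1.000e-03 -1.202e+00 -1.690e-01]
wrist 1532 ztop 0.2081 ctr 573.3 112.8 size [47.9 12.2] long deg 6.0 mean [573.9 112. ]
wrist 3424 ztop 0.2104 ctr 584.8 0.0 size [14.3 59.7] long deg 99.7 mean [585.3  -0.7]
scene 70 ztop 0.2064 ctr 575.6 112.2 size [53.  10.9] long deg 3.6 mean [580.4 113.7]
scene 149 ztop 0.2095 ctr 588.2 -1.5 size [17.8 58.6] long deg 97.8 mean [589.5  -0.9]
tool shift to paddle 0.1095082923349845 0.030131708336262587
```

Emit:
{"op": "play_rows", "data": {
  "targets": [
    [[0.04,0.011,0,4],[0.08,0.022,0,8],[0.11,0.03,0,11],[0.11,0.03,0,11],[0.11,0.03,0.02,11]]
  ]
}}

```text
t: 10.0
eef_pos: [0.5851, -0.0, 0.4009]
ee_rot: [-3.14, 0.0, -1.403]
force: [0.4, 1.1, -0.3]
width: 0.088
```

Emit:
{"op": "play_rows", "data": {
  "targets": [
    [[0,0,0.02,0],[0,0,0.04,0],[0,0,0.04,0],[0,0,0.04,0]]
  ]
}}

```text
t: 10.5
eef_pos: [0.585, 0.0005, 0.361]
ee_rot: [-3.141, -0.0, -1.402]
force: [0.1, 0.5, 0.6]
width: 0.0876
```

Emit:
{"op": "play_rows", "data": {
  "targets": [
    [[0,0,0,0],[0,0,0,0],[0,0,0,0],[0,0,0,0],[0,0,0,0]]
  ],
  "grip": 255,
  "newtons": 20
}}

```text
t: 11.12
eef_pos: [0.5848, 0.0001, 0.3607]
ee_rot: [-3.142, -0.0, -1.403]
force: [-0.3, -0.1, 0.1]
width: 0.0431
```

Emit:
{"op": "play_rows", "data": {
  "targets": [
    [[0,0,0,0],[0,0,0,0],[0,0,0,0],[0,0,0,0],[0,0,0,0]]
  ]
}}

```text
t: 11.75
eef_pos: [0.5847, 0.0001, 0.3606]
ee_rot: [3.141, -0.0, -1.403]
force: [-1.1, 0.4, 0.6]
width: 0.0141
```

Emit:
{"op": "play_rows", "data": {
  "targets": [
    [[0,0,0,-4],[0,0,0,-11],[0,0,0,-18],[0,0,0,-25],[0,0,0,-32]]
  ]
}}

```text
t: 12.38
eef_pos: [0.5848, 0.0002, 0.3607]
ee_rot: [-3.142, 0.0, -0.841]
force: [-1.0, 0.7, -0.9]
width: 0.0142
```

Emit:
{"op": "play_rows", "data": {
  "targets": [
    [[0,0,0,-7],[0,0,0,-14],[0,0,0,-21],[0,0,0,-27],[0,0,0,-32]]
  ]
}}

```text
t: 13.0
eef_pos: [0.5849, 0.0002, 0.3606]
ee_rot: [-3.141, -0.0, -0.283]
force: [-0.1, 0.7, -0.7]
width: 0.0142
```

Emit:
{"op": "play_rows", "data": {
  "targets": [
    [[0,0,0,-3],[0,0,0,-4],[0,0,0,-4],[0,0,0,-4]]
  ]
}}

```text
t: 13.5
eef_pos: [0.5849, 0.0003, 0.3606]
ee_rot: [-3.141, -0.0, -0.217]
force: [0.4, 2.6, -0.4]
width: 0.0136
```

Emit:
{"op": "play_rows", "data": {
  "targets": [
    [[0,0,0,0],[0,0,0,0],[0,0,0,0],[0,0,0,0],[0,0,0,0]]
  ],
  "grip": 0
}}

```text
t: 14.12
eef_pos: [0.5848, 0.0001, 0.3607]
ee_rot: [3.142, -0.0, -0.216]
force: [0.0, -0.3, 0.3]
width: 0.0587
```

Emit:
{"op": "play_rows", "data": {
  "targets": [
    [[0,0,0,0],[0,0,0,0],[0,0,0,0],[0,0,-0.03,0],[0,0,-0.06,0]]
  ]
}}

```text
t: 14.75
eef_pos: [0.5848, 0.0001, 0.4211]
ee_rot: [3.141, 0.001, -0.216]
force: [0.2, 0.5, 0.4]
width: 0.0881
```

Run:
```python
from h import *
s=st(); 
tops('wrist',[(.5743,.1133),(.5851,.0007)])
im,d,p=grab('wrist','w3.png')
S=np.array([.585,.0005])
for k,t in [(1,72),(3,72),(4,72),(5,72)]:
    a=np.radians(90-72*(k-1)+t+5.6)
    for r in (.024,.027):
      pts=np.array([proj(p,[S[0]+.072*np.cos(a)+r*np.cos(f),S[1]+.072*np.sin(a)+r*np.sin(f),.062]) for f in np.linspace(0,6.28,30)]).round().astype(int)
      im=im.copy();cv2.polylines(im,[pts],True,(0,255,0),1)
cv2.imwrite('pics/w3o.png',cv2.resize(im[:,:,::-1],None,fx=1.25,fy=1.25))
a=s['ee_rot'][2];d=np.array([.574,.1132])-s['eef_pos'][:2]
print('tool shift to knob',d@[np.cos(a),np.sin(a)],d@[np.sin(a),-np.cos(a)])
```

```text
t 14.75 pos [5.848e-01 1.000e-04 4.211e-01] rot [ 3.141e+00  8.000e-04 -2.161e-01] F [0.2 0.5 0.4] w 0.08810069858959016 q [ 0.334  0.201 -0.168  0.    -1.203  1.02 ]
wrist 295 ztop 0.1993 ctr 587.7 109.6 size [24.7  7.9] long deg 25.5 mean [584.9 108.8]
wrist 2144 ztop 0.2102 ctr 585.5 -0.3 size [14.  59.2] long deg 167.7 mean [587.4  -0.6]
tool shift to knob -0.03475909890730996 -0.10811540383258317
```

View pics/w3o.png

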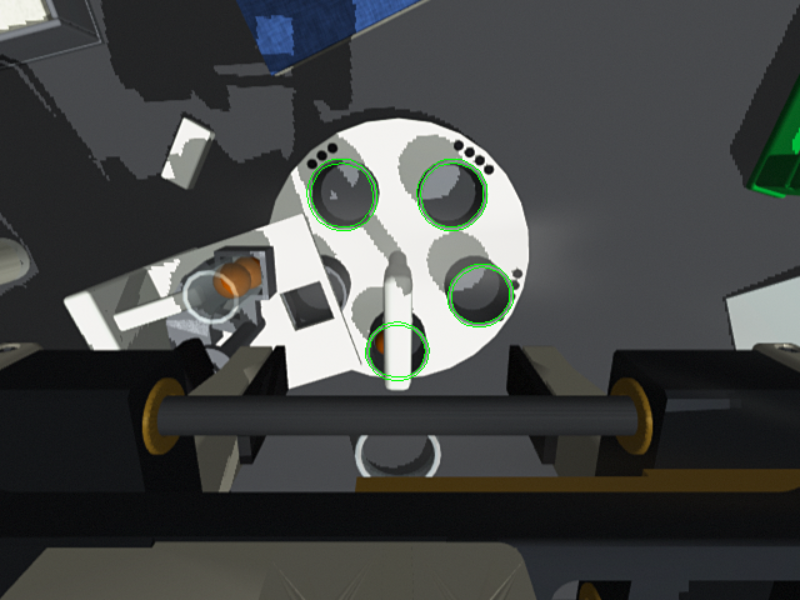

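The green circles (72°) fit the rims of all four visible cups. Marble 1 is in the one-dot cup at about (385,345), and the two-dot cup is under the spout. Now the second deal.

Emit:
{"op": "play_rows", "data": {
  "targets": [
    [[-0.012,-0.036,0,-6],[-0.024,-0.072,0,-12],[-0.035,-0.108,0,-18],[-0.035,-0.108,0,-18],[-0.035,-0.108,0.02,-18]]
  ]
}}

```text
t: 15.48
eef_pos: [0.5741, 0.1135, 0.4015]
ee_rot: [-3.141, -0.003, 0.098]
force: [0.0, 0.5, -0.0]
width: 0.0876
```

Emit:
{"op": "play_rows", "data": {
  "targets": [
    [[0,0,0.02,0],[0,0,0.04,0],[0,0,0.04,0],[0,0,0.04,0]]
  ]
}}

```text
t: 15.98
eef_pos: [0.5741, 0.1128, 0.3613]
ee_rot: [3.141, -0.001, 0.097]
force: [0.7, 0.3, -0.6]
width: 0.0877
```

Emit:
{"op": "play_rows", "data": {
  "targets": [
    [[0,0,0,0],[0,0,0,0],[0,0,0,0],[0,0,0,0],[0,0,0,0]]
  ],
  "grip": 255,
  "newtons": 40
}}

```text
t: 16.6
eef_pos: [0.5738, 0.1132, 0.3607]
ee_rot: [3.142, 0.0, 0.098]
force: [0.6, -0.8, -0.3]
width: 0.0431
```

Emit:
{"op": "play_rows", "data": {
  "targets": [
    [[0,0,0,0],[0,0,0,0],[0,0,0,0],[0,0,0,0],[0,0,0,0]]
  ]
}}

```text
t: 17.23
eef_pos: [0.5738, 0.1136, 0.3606]
ee_rot: [-3.141, -0.0, 0.098]
force: [-2.0, 5.6, 0.0]
width: 0.0117
```

Emit:
{"op": "play_rows", "data": {
  "targets": [
    [[0,0,0,9],[0,0,0,18],[0,0,0,27],[0,0,0,36],[0,0,0,45]]
  ]
}}

```text
t: 17.85
eef_pos: [0.5737, 0.1132, 0.3606]
ee_rot: [3.141, 0.0, -0.692]
force: [-2.3, 3.8, 0.3]
width: 0.0114
```

Emit:
{"op": "play_rows", "data": {
  "targets": [
    [[0,0,0,8],[0,0,0,16],[0,0,0,22],[0,0,0,28],[0,0,0,30]]
  ]
}}

```text
t: 18.48
eef_pos: [0.5735, 0.1131, 0.3607]
ee_rot: [3.141, -0.0, -1.211]
force: [-3.4, 2.1, 2.1]
width: 0.012
```

Emit:
{"op": "play_rows", "data": {
  "targets": [
    [[0,0,0,0],[0,0,0,0],[0,0,0,0],[0,0,0,0]]
  ]
}}

```text
t: 18.98
eef_pos: [0.5735, 0.1131, 0.3606]
ee_rot: [3.141, 0.0, -1.209]
force: [-4.4, 2.2, 3.0]
width: 0.012
```

Run:
```python
from h import *
s=st(); print(s['moment'])
im,d,p=grab('scene'); 
cv2.imwrite('pics/s4c.png',cv2.resize(im[200:360,240:440,::-1],None,fx=3.5,fy=3.5))
```

```text
t 18.98 pos [0.5735 0.1131 0.3606] rot [ 3.1409  0.     -1.2089] F [-4.4  2.2  3. ] w 0.011963822367971942 q [ 0.529  0.244 -0.255 -0.    -1.072 -0.167]
[1.09371496 1.60854505 0.85597067]
```

View pics/s4c.png

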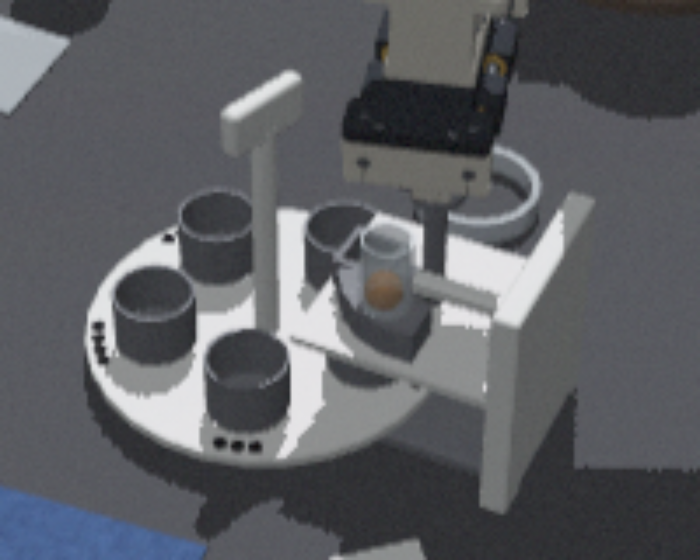

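One marble is left in the tube, and the moment at the stop is the same as on the first deal. Release and lift, then look through the spout.

Emit:
{"op": "play_rows", "data": {
  "targets": [
    [[0,0,0,0],[0,0,0,0],[0,0,0,0],[0,0,0,0],[0,0,0,0]]
  ],
  "grip": 0
}}

```text
t: 19.65
eef_pos: [0.5738, 0.113, 0.3606]
ee_rot: [3.141, -0.0, -1.211]
force: [-0.3, -0.1, -0.1]
width: 0.0565
```

Emit:
{"op": "play_rows", "data": {
  "targets": [
    [[0,0,0,0],[0,0,0,0],[0,0,0,0],[0,0,0,0],[0,0,0,0]]
  ]
}}

```text
t: 20.27
eef_pos: [0.5738, 0.1131, 0.3607]
ee_rot: [3.142, -0.0, -1.211]
force: [-0.5, -0.5, -0.1]
width: 0.0875
```

Emit:
{"op": "play_rows", "data": {
  "targets": [
    [[0,0,0,0],[0,0,0,0],[0,0,-0.03,0],[0,0,-0.07,0],[0,0,-0.1,0]]
  ]
}}

```text
t: 20.9
eef_pos: [0.5739, 0.1131, 0.4625]
ee_rot: [-3.14, -0.0, -1.211]
force: [0.5, 0.2, -0.8]
width: 0.0876
```

Run:
```python
from h import *
s=st(); 
tops('wrist',[(.5743,.1133),(.5851,.0007)])
im,d,p=grab('wrist')
S=proj(p,[.578,.0722,.05]);print('spout px',S)
for q in ['marble_1_center']: print([(np.round(f['xyz'],4).tolist(),round(f['score'],2)) for f in finder.find_in('wrist',q)])
cv2.imwrite('pics/w5.png',cv2.resize(im[:300,140:540,::-1],None,fx=2,fy=2))
```

```text
t 20.9 pos [0.5739 0.1131 0.4625] rot [-3.1403e+00 -1.0000e-04 -1.2110e+00] F [ 0.5  0.2 -0.8] w 0.08757542458400353 q [ 0.529  0.178 -0.102  0.    -1.289 -0.169]
wrist 1118 ztop 0.2081 ctr 573.4 113.1 size [48.  12.8] long deg 5.6 mean [573.8 112.1]
wrist 2321 ztop 0.2104 ctr 584.9 -0.1 size [14.4 60. ] long deg 167.4 mean [5.856e+02 3.000e-01]
spout px [330.11661189 168.12655389]
[([0.5192, 0.0271, 0.0465], 0.66)]
```

View pics/w5.png

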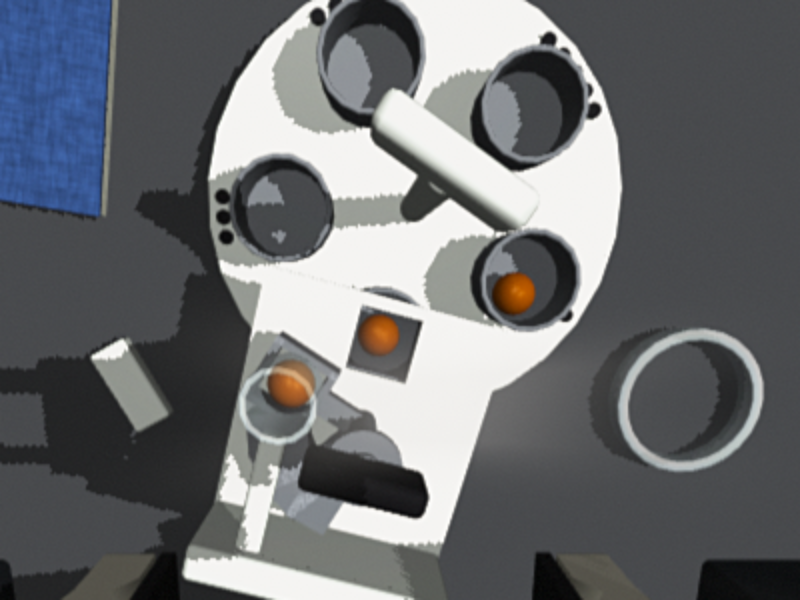

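The picture shows marble 1 in the one-dot cup (515,293), marble 2 through the spout in the two-dot cup (379,335), and marble 3 in the dispenser (291,383). The knob is home and the arm is clear, so I'm handing in.

```bash
python3 -c "
from h import *
st(); print(job_done())"
```

```text
t 21.05 pos [0.574  0.1132 0.4625] rot [-3.1379e+00  4.0000e-04 -1.2109e+00] F [-0.  -0.1 -0.7] w 0.08747673696784207 q [ 0.529  0.178 -0.103  0.    -1.286 -0.169]
the job is handed in; nothing more can be done
None
```

The job is done and handed in at 21 s. I dealt one marble into the one-dot cup, turned the turntable to bring the two-dot cup under the spout, and dealt one marble into that cup.

- **Marbles:** the last wrist picture shows marble 1 in the one-dot cup. Marble 2 is visible through the spout in the two-dot cup, and marble 3 is still in the dispenser. No marble is on the table in that view.
- **Knob:** both times I turned it about 75° and the wrist moment rose, which I took as the stop. After each release it measured back home, with the grip at 5.6–6.0° against 5.7° at the start.
- **Turntable:** it stands at about 72°, with the paddle at 167.4–167.7° against a target of 167.5°. It had started about 4° off zero, so the one-dot cup was about 5 mm off the spout's centre. I left it there because that is within the 10 mm limit.
- **Contact:** wrist forces stayed below about 8 N in every reading, and the eraser and tape look undisturbed. I did not check the other objects at the end, but the arm never went near them.
- **Disagreements:** the trained finder's positions for the knob and paddle were of lower surfaces, so I measured from depth. The scene camera's depth was a few mm and degrees off the wrist's, so I used the wrist's values.

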